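Chuck a spit in the rotisserie drive

ROBOT

A 6-joint arm with a two-finger parallel gripper is mounted at the origin on a cart in front of the work surface, level with it; the furniture and walls round the work are solid. World frame = base frame: x ahead of the robot, y to its left, z up, the work surface at z = 0. Lengths are in mm, angles in degrees, forces in N, time in s.
With the tool pointing down it reaches from about 300 to 850 mm from the base axis. Payload 4.2 kg.
Tool frame: the origin (TCP) lies at the very end of the fingers, on their centre line; the grasp point (between the pads) lies 19 mm behind it (env.grip_point_offset is the distance from the TCP to the grasp point, in mm); z points along the fingers, y is the line along which they close (so a half turn about z gives the same grasp; the last joint's range is limited). The gripper opens to 91 mm and grips with 3 to 60 N. Pads are 32 mm wide; open, the fingers measure 118 mm over their backs; the gripper's body (76 mm by 178 mm) begins 60 mm behind the grasp point.
Start: joints at [73.912, 18.312, 89.639, -0, 72.044, -1.146], TCP at [148.267, 555.572, 213.976] pointing down, gripper open.
Joint ranges: [-177.97, 177.97], [-48.28, 115.42], [12.27, 149.76], [-77.06, 257.06], [2.81, 150.46], [-146.56, 146.56]. Speed limits (degrees/s): [147.25, 147.25, 180, 180, 180, 180].

INTERFACE

Orientations are given as [roll, pitch, yaw] about the fixed x, y, z axes, in that order (R = Rz(yaw) Ry(pitch) Rx(roll)).
In Python, from workcell import env gives the robot as it stands. The module is installed in compiled form; this text tells all that it offers.
- The arm moves only by the tool arm_command, never from a script. Its argument "rows" is a list of rows, each an object with "delta_pos": the shift along the tool's x, y, z in mm, a list of three; "roll": the turn about the tool's z in units of 5 degrees (1.0 is 5 degrees); "jaw": the opening in per cent of the stroke, from 0 (shut) to 100 (fully open). A call has 1 to 20 rows; each row is the pose to reach, as a shift and turn from the pose commanded when the call began, along the tool's axes at that moment; what a row does not reach only later rows make up. A row lasts 1/12 s, in which the tool goes at most 41.7 mm and 7.16 degrees, less where a joint would pass 70% of its speed; a pose out of reach is approached as far as the arm can. A call with a gripper value outside its range is refused whole. The fingers move at their own pace and stop on an object; "squeeze" is the grip in N (left out, the last holds). Time passes only in rows, so rows that repeat a pose let the fingers close. It gives the time, the measured TCP pose, the force, the opening and the grip force at its end, in the units of the state.
- env.state(): the state, without advancing time (a new reading comes with each control period).
- env.grab_frame(name): name is "scene" or "top" or "wrist"; returns a dict with "img" (480x640x3 uint8, blue, green, red), "z_map" (480x640 float32, mm along the optical axis (not along the pixel's ray), 0 where there is no reading), "fov_y" (degrees; the focal length in pixels is half the picture's height over the tangent of half this angle, whatever the lens; pixels are square), "cx", "cy" (the principal point, pixels), "R" (3x3) and "t" (3): a world point X has camera coordinates R X + t; the wrist camera has in their place "T_tool_cam" (4x4, takes a point from camera to tool coordinates, whose origin is the TCP and whose axes are the flange's). Camera axes: x right, y down, z forward; pixel columns grow to the right and rows downward; lengths in mm; the calibration is good to about 2 mm. A picture is of the moment at which its call begins: read the wrist's pose just before it.
- env.job_done(): hands the job in; it is judged then, once.
The state is a dict: "time_s": time; "qpos": joint angles; "qvel": joint speeds; "effort": joint torques, N m; "ee_pos": TCP position; "ee_rot": TCP orientation; "force": force on the tool from outside, world axes, zero at the start; "torque": the same for the moment, N m; "gripper_width": finger opening in mm; "gripper_force": force on a finger pad.
Only numpy, scipy, OpenCV 4.12 (cv2) and the standard library are available. Lean on these libraries where they do the work, as an engineer would, in place of code of your own. Each camera call takes 0.05 s, during which the arm holds its last target. There are 200 camera calls.

TASK

Fit the steel spit with the red grip into the rotisserie drive: slide its bare end into the open collet and push it fully home on the depth stop inside, seating it there with a firm but gentle push (about 10 to 15 N, never over 20 N on the stop). Then let go and press the red-balled locking lever all the way down; leave the black-gripped spit and everything else where it is.

Things in the scene. Friction and masses are not known exactly. Their poses are not given: they have to be found in the camera images.
- spit_center (a point): Centre of the spit's red grip (bar 80x24x22 mm, lying flat on the wooden hob cover), half-way up. A round steel rod, 12 mm thick, runs from it along +x; the tip, bevelled over its last 8 mm, is 160 mm from this point. y across the grip, z up. About 0.15 kg, centre of mass 14 mm ahead along +x.
- hex_spit_center (a point): Centre of the black grip of a second spit with a six-sided rod, same size and axes. Not to be used or moved.
- collet_mouth (a point): Centre of the open collet's mouth, in the nose face of the drive, 68 mm above the cover. +x points into the collet (feed direction), z up. A cone 38 mm wide at the face narrows to a 14 mm bore at 12 mm depth. From 17 to 35 mm depth two spring pads rub on the rod: 1 to 4 N of drag. A rod let go in the bore stays and sags by up to 4 degrees.
- drive: Grey rotisserie drive, fixed on the hob cover (top of the cover z = 0.06). Origin at its underside, straight below collet_mouth, same axes. Nose 52 mm across from x = 0 to 32 mm, then the housing to x = 172 mm, 112 mm wide, 118 mm high.
- stop_block: Dark block at the back of the drive that carries the depth stop; its origin is the centre of the mouth, not the stop. The rod is fully home with its tip 55 to 73 mm inside the mouth: set by a hidden screw, different each time, not reported. The tip first meets a soft sprung pin (under 0.5 N), pushes it 6 mm, then the rigid stop.
- stop_pin (a joint): Travel of the sprung pin of the depth stop, m: 0 with no spit, 0.006 with the spit fully home. A red telltale at the back of the drive moves out with it.
- lever_ball (a point): Centre of the red ball, 26 mm across, at the end of the locking lever. The lever turns about the collet axis (the line through collet_mouth along its x); the ball is 110 mm from that axis, 17 mm further along +x than the mouth, on the -y side of collet_mouth.
- lever (a joint): Angle of the locking lever, rad: 0 raised and open (arm 50 degrees above level, towards -y of collet_mouth), growing as the arm is lowered; 0.95 closed at its end stop (arm 4.4 degrees below level). It starts raised, stays where it is left, and takes about 5 N at the ball, up to 12 N near the end.
- mug_b: white patterned mug, 83x116x94 mm, a bystander; origin at the centre of its underside.
- pepper_mill: brown wooden pepper mill, 58x58x170 mm, a bystander; origin at the centre of its underside.
- oil_bottle: oil bottle with a dark red cap, 62x62x264 mm, a bystander; origin at the centre of its underside.
- onion_2: red onion, 66x66x70 mm, a bystander; origin at the centre of its underside.
- lemon_0: lemon, 82x58x57 mm, a bystander; origin at the centre of its underside.
- salt_shaker: grey-topped salt shaker, 44x44x90 mm, a bystander; origin at the centre of its underside.
- spice_jar_0: spice jar with a red cap, 45x45x106 mm, a bystander; origin at the centre of its underside.

How it is judged:
By the outcome, as a careful person would: the job done as asked, in the order asked, and still so for the second after the job is handed in, with the robot touching nothing.
It also fails if it takes over 70 s, if anything falls off the work surface, if the arm or the gripper's body presses on something with over 40 N, if the wrist force passes 120 N, or if a joint passes its speed limit or range.

## Working session

There is one attempt and no reset: what is moved stays moved. The work goes in short steps, Python scripts to look and compute and a tool call to move; the robot and the scene stay as the last step left them, time stands still between calls to the robot, and variables do not carry over. Pictures are saved under pics/ and viewed, at most 10 in all, crops included, and the job is handed in when it is done.

Besides the shell and the picture viewer there is one more tool, called after ">>>" as name([rows], argument=value, ...), one row to a line, values as JSON. arm_command: Moves the arm, as the interface text tells. Its arguments: {"type":"object","properties":{"rows":{"type":"array"},"squeeze":{"type":"number"}},"required":["rows"]}

```bash
mkdir -p pics
cat > h.py <<'E'
import numpy as np, cv2
from workcell import env
from scipy.spatial.transform import Rotation as Ro
def cam(name):
    s=env.state(); f=env.grab_frame(name); F=240/np.tan(np.radians(f["fov_y"])/2)
    if name=="wrist":
        T=np.eye(4); T[:3,:3]=Ro.from_euler('xyz',s["ee_rot"],degrees=True).as_matrix(); T[:3,3]=s["ee_pos"]
        M=np.linalg.inv(T@np.array(f["T_tool_cam"])); R,t=M[:3,:3],M[:3,3]
    else: R,t=np.array(f["R"]),np.array(f["t"])
    return dict(img=f["img"],z=f["z_map"],F=F,cx=f["cx"],cy=f["cy"],R=R,t=t)
def cloud(c):
    v,u=np.mgrid[:480,:640]; z=c["z"]
    P=np.stack([(u-c["cx"])/c["F"]*z,(v-c["cy"])/c["F"]*z,z],-1)
    W=(P-c["t"])@c["R"]; W[z==0]=np.nan; return W
def ray(c,u,v,h):
    d=c["R"].T@np.array([(u-c["cx"])/c["F"],(v-c["cy"])/c["F"],1]); o=-c["R"].T@c["t"]
    return o+d*(h-o[2])/d[2]
E
python3 - <<'E'
from h import *
print(env.state())
a=cam("scene");b=cam("top")
for n,c in(("scene",a),("top",b)):
    cv2.imwrite(f"pics/{n}0.png",c["img"]); print(n,c["F"],-c["R"].T@c["t"])
    np.savez(f"{n}0.npz",**c)
E
```

```text
{'time_s': 0.0, 'qpos': array([ 7.39122696e+01,  1.83532772e+01,  8.97071929e+01, -9.73939223e-04,
        7.20441109e+01, -1.14700584e+00]), 'qvel': array([ 0.01225703,  0.01110564, -0.01595274,  0.06160843, -0.08936654,
       -0.10931037]), 'effort': array([ 2.55946379e-04, -4.12468278e+01, -2.31968558e+01,  7.27141974e-02,
        4.58218670e-02, -1.27844787e-04]), 'ee_pos': array([148.11924014, 555.06424697, 213.09855703]), 'ee_rot': array([-1.79895421e+02, -1.16770050e-03,  1.65059575e+02]), 'force': array([-0.49909344,  0.68664907, -0.33647812]), 'torque': array([ 0.00690279,  0.05921846, -0.02330507]), 'gripper_force': 0.0, 'gripper_width': 91.20436455496812}
scene 517.1794293624537 [ 108.24516137 -468.79731012 1030.16290074]
top 505.59903245138923 [ 385.5028721   116.62189979 1255.99645022]
```

View pics/scene0.png

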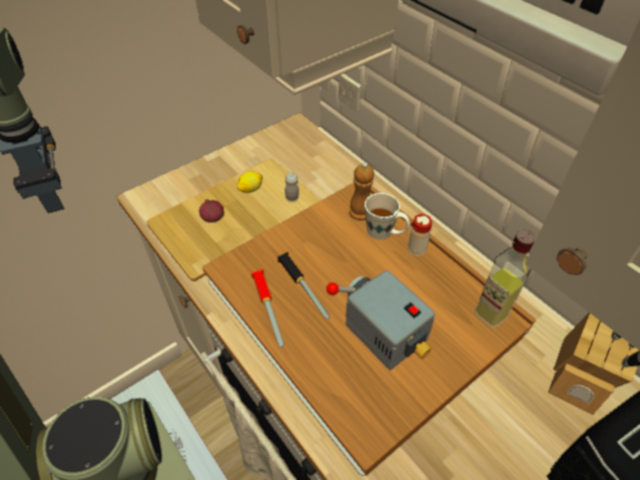

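View pics/top0.png

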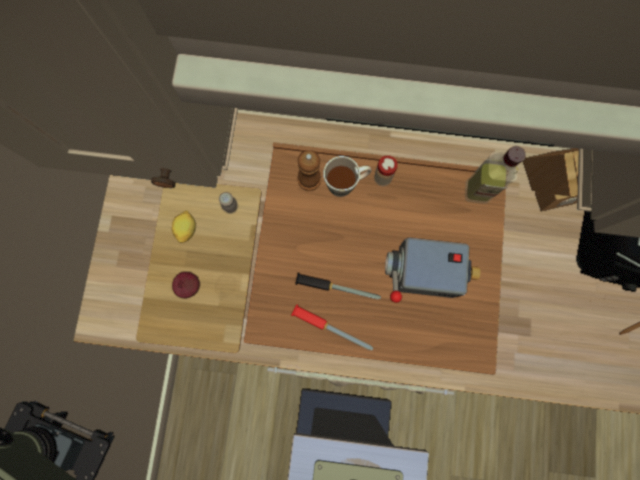

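The top view shows the red grip at (309,317) with its rod running to (371,348), the black spit at (313,282), the red ball at (397,297), and the drive centred near (433,267) with its nose to the left at (391,264).

Run:
```python
from h import *
np.set_printoptions(precision=1,suppress=True)
for n in("top","scene"):
    c=dict(np.load(f"{n}0.npz")); W=cloud(c); hsv=cv2.cvtColor(c["img"],cv2.COLOR_BGR2HSV)
    red=(((hsv[...,0]<6)|(hsv[...,0]>174))&(hsv[...,1]>190)&(hsv[...,2]>110)).astype(np.uint8)
    k,l,st,ce=cv2.connectedComponentsWithStats(red)
    for i in range(1,k):
        if st[i,4]<25: continue
        p=W[l==i]; print(n,st[i],ce[i],"med",np.nanmedian(p,0),"lo",np.nanpercentile(p,5,0),"hi",np.nanpercentile(p,95,0))
    m=(W[...,2]>165)&(W[...,2]<190)&(hsv[...,1]<90)&(np.abs(W[...,0]-430)<250)&(W[...,1]<150)&(W[...,1]>-300)
    k,l,st,ce=cv2.connectedComponentsWithStats(m.astype(np.uint8)); i=1+np.argmax(st[1:,4])
    p=W[l==i]; r=cv2.minAreaRect(p[:,:2].astype(np.float32)); print("drive top",st[i],np.median(p[:,2]),r); print(cv2.boxPoints(r))
    if n=="top":
        # rod & grip direction
        for (u,v) in((296,310),(325,325),(371,348),(335,331)): print("px",u,v,ray(c,u,v,71))
        for y in(0,): print("cover z",np.nanmedian(W[200:240,280:380,2]))
```

```text
top [391 292  10  10  88] [395.6 296.4] med [479.2 -19.3 213.8] lo [470.8 -27.6 209.7] hi [487.7 -10.7 218.2]
top [292 306  27  12 105] [301.4 311.8] med [429.1 178.2  81.4] lo [420.9 144.9  77.7] hi [438.7 192.6  85.2]
drive top [ 401  238   68   57 3238] 176.7598371446461 ((560.4912719726562, -102.77124786376953), (111.51766967773438, 144.19451904296875), 0.7118017673492432)
[[ 503.8  -31.4]
 [ 505.6 -175.6]
 [ 617.1 -174.2]
 [ 615.4  -30. ]]
px 296 310 [432.2 188.3  71. ]
px 325 325 [406.6 117.4  71. ]
px 371 348 [368.3   6.7  71. ]
px 335 331 [395.9  92.9  71. ]
cover z 59.354851135652936
scene [413 218  18  15 134] [421.5 226.7] med [764.8   7.  162.7] lo [757.2  -1.6 150.4] hi [783.1  25.6 169.3]
scene [252 270  18  30 268] [260.8 283.6] med [419.3 154.1  82.3] lo [403.2 121.3  79.1] hi [435.3 187.6  85.3]
scene [327 283  11  11  98] [332.1 288.1] med [477.6 -26.7 214. ] lo [470.  -33.4 207. ] hi [485.9 -17.2 218.7]
scene [409 306  10   8  54] [413.1 309.6] med [ 580.3 -147.   187.5] lo [ 574.6 -153.9  184.9] hi [ 586.8 -139.9  189.7]
drive top [ 348  271   86   75 3451] 178.51063173005696 ((559.5661010742188, -104.30760955810547), (111.79503631591797, 145.57333374023438), 0.8018760681152344)
[[ 502.7  -32.3]
 [ 504.7 -177.9]
 [ 616.5 -176.3]
 [ 614.4  -30.7]]
```

```bash
cat >> h.py <<'E'
def plan(tgt,yaw):
    s=env.state(); R=Ro.from_euler('xyz',s["ee_rot"],degrees=True).as_matrix()
    d=R.T@(np.array(tgt)-s["ee_pos"]); dy=(yaw-s["ee_rot"][2]+180)%360-180
    print("pos",s["ee_pos"].round(1),"rot",s["ee_rot"].round(2),"f",s["force"].round(1),"q",s["qpos"].round(1)); print("delta",d.round(1),"roll",round(-dy/5,3))
E
python3 - <<'E'
from h import *
np.set_printoptions(precision=1,suppress=True)
print(env.grab_frame("wrist")["T_tool_cam"])
for n,uv in(("top",(395.6,296.4)),("scene",(332.1,288.1))):
    print(n,"ball",ray(dict(np.load(f"{n}0.npz")),*uv,212))
c=dict(np.load("top0.npz"));print("mill",ray(c,309,162,228),"nose",ray(c,391,264,154))
W=cloud(c)
m=(W[...,2]>135)&(W[...,2]<162)&(W[...,0]>500)&(W[...,0]<620)&(W[...,1]<20)&(W[...,1]>-30); p=W[m]
print(np.percentile(p,[2,50,98],axis=0))
plan((430,60,330),70.5)
E
```

```text
[[  -0.    -1.    -0.3   76.4]
 [   1.    -0.     0.     0.4]
 [  -0.    -0.3    1.  -170.3]
 [   0.     0.     0.     1. ]]
top ball [479.3 -19.5 212. ]
scene ball [478.7 -25.  212. ]
mill [739.1 193.5 228. ] nose [553.8 -10.2 154. ]
[[531.9 -29.2 137.8]
 [558.  -15.5 152.8]
 [585.8  -2.6 160.8]]
pos [148.2 555.2 213.3] rot [-179.9   -0.   165.1] f [-0.2 -0.1  0.6] q [73.9 18.3 89.7  0.  72.  -1.1]
delta [-400.  -405.9 -116.1] roll 18.911
```

>>> arm_command([
  {"delta_pos": [-40,-40,-116],"roll": 1.4,"jaw": 100},
  {"delta_pos": [-60,-60,-116],"roll": 2.8,"jaw": 100},
  {"delta_pos": [-90,-90,-116],"roll": 4.2,"jaw": 100},
  {"delta_pos": [-120,-120,-116],"roll": 5.6,"jaw": 100},
  {"delta_pos": [-400,-406,-116],"roll": 18.9,"jaw": 100},
  {"delta_pos": [-400,-406,-116],"roll": 18.9,"jaw": 100},
  {"delta_pos": [-400,-406,-116],"roll": 18.9,"jaw": 100},
  {"delta_pos": [-400,-406,-116],"roll": 18.9,"jaw": 100},
  {"delta_pos": [-400,-406,-116],"roll": 18.9,"jaw": 100},
  {"delta_pos": [-400,-406,-116],"roll": 18.9,"jaw": 100},
  {"delta_pos": [-400,-406,-116],"roll": 18.9,"jaw": 100},
  {"delta_pos": [-400,-406,-116],"roll": 18.9,"jaw": 100},
  {"delta_pos": [-400,-406,-116],"roll": 18.9,"jaw": 100},
  {"delta_pos": [-400,-406,-116],"roll": 18.9,"jaw": 100},
  {"delta_pos": [-400,-406,-116],"roll": 18.9,"jaw": 100},
  {"delta_pos": [-400,-406,-116],"roll": 18.9,"jaw": 100},
  {"delta_pos": [-400,-406,-116],"roll": 18.9,"jaw": 100},
  {"delta_pos": [-400,-406,-116],"roll": 18.9,"jaw": 100},
  {"delta_pos": [-400,-406,-116],"roll": 18.9,"jaw": 100},
  {"delta_pos": [-400,-406,-116],"roll": 18.9,"jaw": 100},
])

```text
time_s: 1.82
ee_pos: [429.4, 61.3, 330.0]
ee_rot: [-180.0, -0.0, 70.7]
force: [0.8, 0.5, -0.7]
gripper_width: 90.8
gripper_force: 0.0
```

Run:
```python
from h import *
c=cam("wrist"); np.savez("w1.npz",**c); cv2.imwrite("pics/w1.png",c["img"]); s=env.state(); print(s["ee_pos"],s["ee_rot"],s["time_s"],c["F"])
```

```text
[429.52670087  61.23244363 329.97955115] [-1.79994902e+02 -1.44161573e-02  7.06881213e+01] 1.8667 337.70216791658964
```

View pics/w1.png

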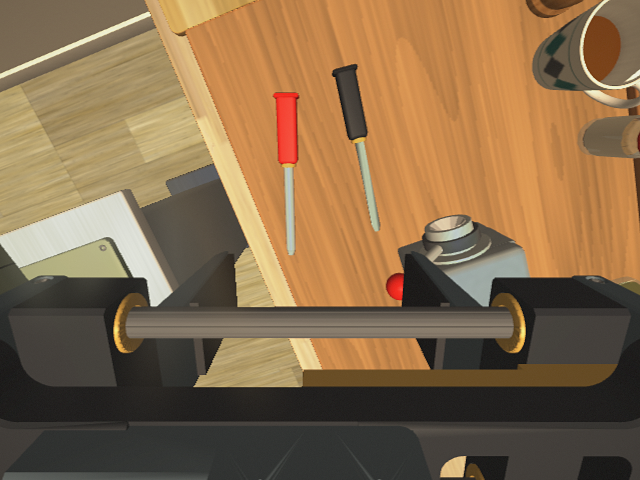

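The wrist view shows the red grip from (287,93) to (289,165), its rod tip at (291,254), the collet mouth ellipse near (450,226), and the ball at (397,287).

Run:
```python
from h import *
np.set_printoptions(precision=1,suppress=True)
c=dict(np.load("w1.npz")); W=cloud(c); hsv=cv2.cvtColor(c["img"],cv2.COLOR_BGR2HSV)
red=(((hsv[...,0]<6)|(hsv[...,0]>174))&(hsv[...,1]>150)&(hsv[...,2]>90)).astype(np.uint8)
k,l,st,ce=cv2.connectedComponentsWithStats(red)
for i in range(1,k):
    if st[i,4]<100: continue
    p=W[l==i]; print(st[i],ce[i],np.nanpercentile(p,[2,50,98],axis=0))
    if st[i,1]<120:
        q=p[p[:,2]>78.5]; r=cv2.minAreaRect(q[:,:2].astype(np.float32)); print("grip top",r)
        for a in (0,1,2,3): pass
# rod: points above cover, in a box
m=(W[...,2]>66)&(W[...,2]<78)&(hsv[...,1]<70); m[:168]=0; m[262:]=0; m[:,:270]=0; m[:,310:]=0
p=W[m]; d=cv2.fitLine(p[:,:2].astype(np.float32),cv2.DIST_HUBER,0,.01,.01).ravel(); print("rod",len(p),d,np.degrees(np.arctan2(d[1],d[0])),p[:,1].min(),p[:,1].max(),np.median(p[:,2]))
# mouth: nose face points
roi=W[205:260,415:490]; print("nose y prof")
for v in range(208,250,4): print(v,[tuple(W[v,u].round(0)) for u in range(420,486,12)])
cv2.imwrite("pics/w1c.png",cv2.resize(c["img"][195:310,370:540],None,fx=4,fy=4,interpolation=cv2.INTER_CUBIC))
```

```text
[ 273   93   26   71 1405] [286.5 126.7] [[401.8 119.9  76.6]
 [421.6 158.4  81.1]
 [441.4 194.1  83.1]]
grip top ((420.1255187988281, 156.18936157226562), (79.88067626953125, 28.045244216918945), 70.5608139038086)
[386 273  18  27 374] [395.4 285.9] [[469.4 -27.3 202.8]
 [476.8 -14.1 212. ]
 [485.8  -7.4 217.1]]
rod 673 [  0.3   0.9 388.4  60.9] 71.14296 4.859333006608786 113.65526322169146 75.54081293036975
nose y prof
208 [(np.float64(551.0), np.float64(4.0), np.float64(59.0)), (np.float64(566.0), np.float64(-1.0), np.float64(60.0)), (np.float64(581.0), np.float64(-6.0), np.float64(61.0)), (np.float64(596.0), np.float64(-11.0), np.float64(61.0)), (np.float64(611.0), np.float64(-17.0), np.float64(59.0)), (np.float64(626.0), np.float64(-22.0), np.float64(59.0))]
212 [(np.float64(549.0), np.float64(-1.0), np.float64(60.0)), (np.float64(564.0), np.float64(-6.0), np.float64(60.0)), (np.float64(580.0), np.float64(-12.0), np.float64(60.0)), (np.float64(595.0), np.float64(-17.0), np.float64(59.0)), (np.float64(610.0), np.float64(-22.0), np.float64(60.0)), (np.float64(626.0), np.float64(-2
[... 2521 characters left out ...]
4(534.0), np.float64(-35.0), np.float64(83.0)), (np.float64(534.0), np.float64(-15.0), np.float64(145.0)), (np.float64(545.0), np.float64(-15.0), np.float64(153.0)), (np.float64(555.0), np.float64(-18.0), np.float64(158.0)), (np.float64(568.0), np.float64(-22.0), np.float64(157.0)), (np.float64(583.0), np.float64(-30.0), np.float64(148.0))]
248 [(np.float64(529.0), np.float64(-34.0), np.float64(98.0)), (np.float64(531.0), np.float64(-15.0), np.float64(155.0)), (np.float64(543.0), np.float64(-19.0), np.float64(154.0)), (np.float64(554.0), np.float64(-22.0), np.float64(158.0)), (np.float64(568.0), np.float64(-29.0), np.float64(152.0)), (np.float64(579.0), np.float64(-31.0), np.float64(157.0))]
```

View pics/w1c.png

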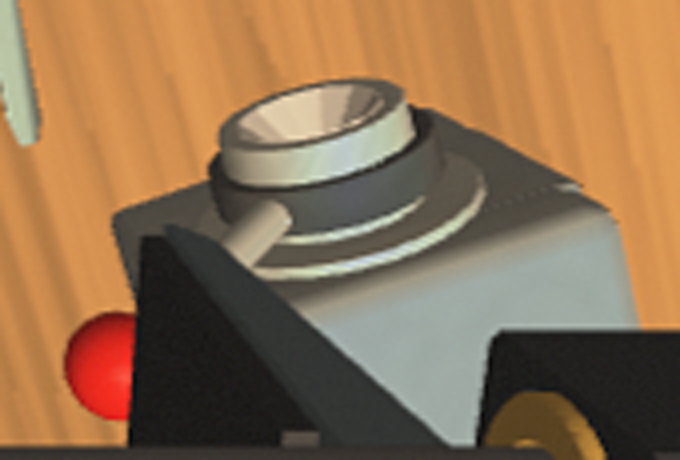

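Run:
```python
from h import *
from scipy.optimize import least_squares as LS
np.set_printoptions(precision=1,suppress=True)
c=dict(np.load("w1.npz")); W=cloud(c)
# mouth by ray onto plane y=-2.5
o=-c["R"].T@c["t"]
for u,v in((448.5,223),(425,229),(472,218.5)):
    d=c["R"].T@np.array([(u-c["cx"])/c["F"],(v-c["cy"])/c["F"],1]); print(o+d*(-2.5-o[1])/d[1])
p=W[200:300,400:500].reshape(-1,3); 
f=p[(p[:,1]>-5)&(p[:,1]<0)&(p[:,2]>100)&(p[:,2]<156)]
r=np.hypot(f[:,0]-560,f[:,2]-128);f=f[r>16]
print("face",len(f),np.median(f,0),np.percentile(f,[1,99],axis=0))
# outer cylinder surface of nose front part: y -20..-5
q=p[(p[:,1]>-9)&(p[:,1]<-4)&(p[:,2]>132)]
s=LS(lambda a:np.hypot(q[:,0]-a[0],q[:,2]-128)-a[1],[560,24],loss='soft_l1');print("cyl",len(q),s.x)
for n in("w1","top0","scene0"):
    c=dict(np.load(n+".npz"));W=cloud(c);hsv=cv2.cvtColor(c["img"],cv2.COLOR_BGR2HSV)
    m=((hsv[...,0]<6)|(hsv[...,0]>174))&(hsv[...,1]>150)&(np.linalg.norm(W-[480,-20,208],axis=-1)<30)
    b=W[m]; s=LS(lambda a:np.linalg.norm(b-a,axis=1)-13,[480,-20,205],loss='soft_l1');print(n,"ball",len(b),s.x, np.hypot(s.x[0]-560,s.x[2]-128))
```

```text
[561.3  -2.5 130.1]
[535.7  -2.5 124.6]
[584.   -2.5 139.8]
face 451 [560.2  -2.9 133.1] [[535.3  -4.9 104.1]
 [584.3  -1.8 154.2]]
cyl 207 [560.2  25.3]
w1 ball 369 [481.4 -20.5 203.8] 109.16268187130355
top0 ball 108 [481.1 -20.2 203.9] 109.50554290142244
scene0 ball 102 [481.2 -21.6 205.3] 110.35424659351123
```

Run:
```python
from h import *
plan((418.7,149,64),71)
```

```text
pos [429.5  61.2 330. ] rot [-1.7999e+02 -1.0000e-02  7.0690e+01] f [-0.  -0.2  0.2] q [ 6.6  2.1 93.6  0.  84.4 25.9]
delta [ 79.2 -39.2 266. ] roll -0.062
```

>>> arm_command([
  {"delta_pos": [79.2,-39.2,40],"roll": -0.06,"jaw": 55},
  {"delta_pos": [79.2,-39.2,80],"roll": -0.06,"jaw": 55},
  {"delta_pos": [79.2,-39.2,120],"roll": -0.06,"jaw": 55},
  {"delta_pos": [79.2,-39.2,160],"roll": -0.06,"jaw": 55},
  {"delta_pos": [79.2,-39.2,195],"roll": -0.06,"jaw": 55},
  {"delta_pos": [79.2,-39.2,220],"roll": -0.06,"jaw": 55},
  {"delta_pos": [79.2,-39.2,220],"roll": -0.06,"jaw": 55},
], squeeze=35)

```text
time_s: 2.45
ee_pos: [414.1, 147.4, 104.6]
ee_rot: [-179.4, 0.4, 71.0]
force: [-2.0, 0.2, 0.6]
gripper_width: 50.7
gripper_force: 0.0
```

Run:
```python
from h import *
np.set_printoptions(precision=1,suppress=True)
plan((418.7,149,64),71)
c=cam("wrist"); np.savez("w2.npz",**c); cv2.imwrite("pics/w2.png",c["img"])
```

```text
pos [414.1 147.4 104.6] rot [-179.4    0.4   71. ] f [-2.   0.2  0.6] q [ 18.1  12.8 115.3   0.   52.6  37.1]
delta [ 3.3  4.3 40.5] roll 0.001
```

View pics/w2.png

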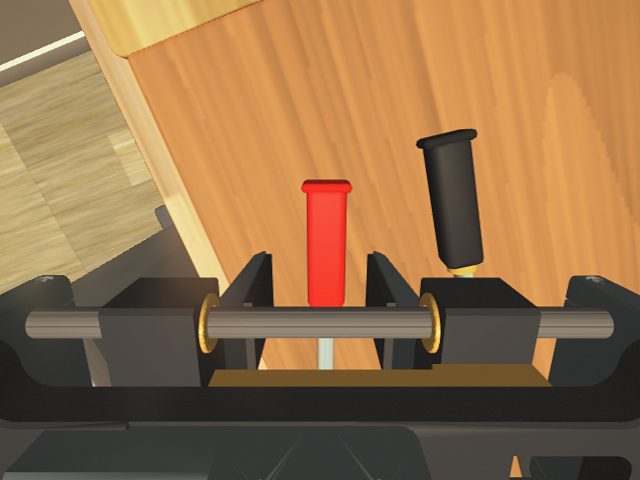

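The grip is at (308–347, 180–305), centred between the fingers and parallel to them, and the black spit is clear. I'll descend and grip.

>>> arm_command([
  {"delta_pos": [0,0,25],"roll": 0,"jaw": 55},
  {"delta_pos": [0,0,40],"roll": 0,"jaw": 55},
  {"delta_pos": [0,0,46],"roll": 0,"jaw": 55},
  {"delta_pos": [0,0,46],"roll": 0,"jaw": 55},
  {"delta_pos": [0,0,46],"roll": 0,"jaw": 55},
  {"delta_pos": [0,0,46],"roll": 0,"jaw": 55},
  {"delta_pos": [0,0,46],"roll": 0,"jaw": 10},
  {"delta_pos": [0,0,46],"roll": 0,"jaw": 10},
  {"delta_pos": [0,0,46],"roll": 0,"jaw": 10},
  {"delta_pos": [0,0,46],"roll": 0,"jaw": 10},
  {"delta_pos": [0,0,46],"roll": 0,"jaw": 10},
  {"delta_pos": [0,0,46],"roll": 0,"jaw": 10},
  {"delta_pos": [0,0,46],"roll": 0,"jaw": 10},
  {"delta_pos": [0,0,46],"roll": 0,"jaw": 10},
], squeeze=35)

```text
time_s: 3.67
ee_pos: [419.5, 147.9, 64.2]
ee_rot: [180.0, -0.0, 70.9]
force: [-0.6, 0.3, 5.7]
gripper_width: 24.1
gripper_force: 35.0
```

Run:
```python
from h import *
plan((418.7,149,190),91)
```

```text
pos [419.5 147.9  64.2] rot [ 1.800e+02 -1.000e-02  7.086e+01] f [-0.6  0.3  5.7] q [ 17.9  16.1 118.2   0.   45.7  37.1]
delta [   0.8   -1.1 -125.8] roll -4.029
```

Run:
```python
from h import *
plan((560.0,178,122),90.8)
```

```text
pos [419.5 147.9  64.2] rot [ 1.800e+02 -1.000e-02  7.086e+01] f [-0.6  0.3  5.7] q [ 17.9  16.1 118.2   0.   45.7  37.1]
delta [ 74.5 122.9 -57.8] roll -3.989
```

>>> arm_command([
  {"delta_pos": [0,0,-15],"roll": 0,"jaw": 10},
  {"delta_pos": [0,0,-35],"roll": 0,"jaw": 10},
  {"delta_pos": [0,0,-58],"roll": 0,"jaw": 10},
  {"delta_pos": [5,10,-58],"roll": 0,"jaw": 10},
  {"delta_pos": [20,32,-58],"roll": -1,"jaw": 10},
  {"delta_pos": [36,58,-58],"roll": -2,"jaw": 10},
  {"delta_pos": [52,86,-58],"roll": -3,"jaw": 10},
  {"delta_pos": [66,108,-58],"roll": -3.6,"jaw": 10},
  {"delta_pos": [74.5,123,-58],"roll": -4,"jaw": 10},
  {"delta_pos": [74.5,123,-58],"roll": -4,"jaw": 10},
  {"delta_pos": [74.5,123,-58],"roll": -4,"jaw": 10},
  {"delta_pos": [74.5,123,-58],"roll": -4,"jaw": 10},
  {"delta_pos": [74.5,123,-58],"roll": -4,"jaw": 10},
  {"delta_pos": [74.5,123,-58],"roll": -4,"jaw": 10},
])

```text
time_s: 4.83
ee_pos: [559.1, 177.7, 121.8]
ee_rot: [-180.0, 0.0, 90.9]
force: [-0.3, 0.3, -1.4]
gripper_width: 23.7
gripper_force: 35.0
```

Run:
```python
from h import *
np.set_printoptions(precision=1,suppress=True)
plan((560.0,178,122),90.8)
c=cam("wrist"); np.savez("w3.npz",**c); s=cam("scene"); np.savez("s3.npz",**s); t=cam("top"); np.savez("t3.npz",**t)
a=cv2.resize(s["img"][200:380,260:460],None,fx=2.2,fy=2.2,interpolation=cv2.INTER_CUBIC)
b=cv2.resize(t["img"][180:340,320:500],None,fx=2.0,fy=2.475,interpolation=cv2.INTER_CUBIC)
b=cv2.resize(b,(360,396)); cv2.imwrite("pics/s3.png",np.hstack([a,b])); cv2.imwrite("pics/w3.png",c["img"])
```

```text
pos [559.1 177.7 121.8] rot [-180.     0.    90.8] f [-0.3  0.3 -1.4] q [16.5 23.4 95.8  0.  60.8 15.7]
delta [ 0.2  0.9 -0.2] roll 0.011
```

View pics/w3.png

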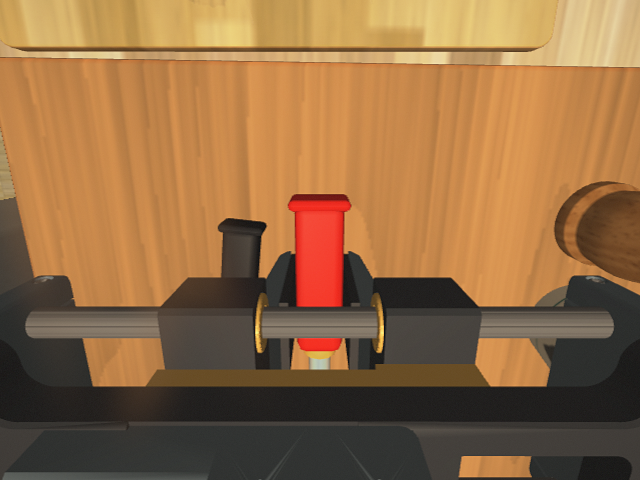

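View pics/s3.png

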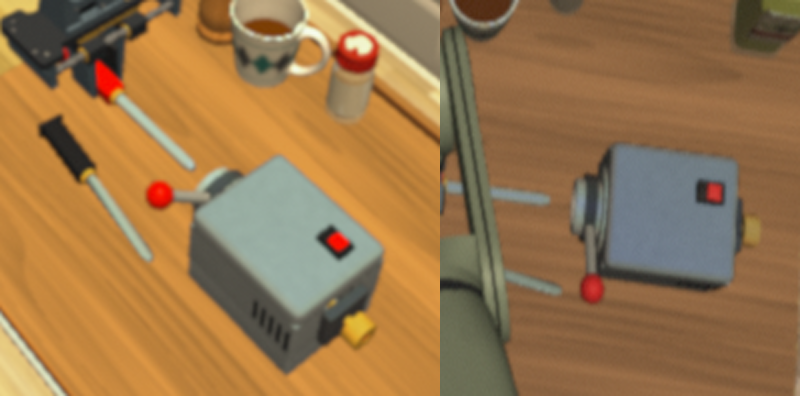

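The wrist view shows the grip straight between the fingers. The scene and top views show the rod in line with the nose, with the tip about 20 mm short of it. Next I'll measure the rod axis.

Run:
```python
from h import *
np.set_printoptions(precision=2,suppress=True)
for n in("s3","t3"):
    c=dict(np.load(n+".npz"));W=cloud(c);hsv=cv2.cvtColor(c["img"],cv2.COLOR_BGR2HSV)
    m=(W[...,2]>115)&(W[...,2]<150)&(np.abs(W[...,0]-560)<18)&(W[...,1]>8)&(W[...,1]<110)
    p=W[m]; 
    if len(p)<10: print(n,len(p)); continue
    print(n,len(p),"y",p[:,1].min(),p[:,1].max(),"x(y)",np.polyfit(p[:,1]-26,p[:,0],1),"z(y)",np.polyfit(p[:,1]-26,p[:,2],1))
    for lo in range(10,110,20):
        q=p[(p[:,1]>=lo)&(p[:,1]<lo+20)]
        if len(q): print(lo,len(q),np.median(q,0),q[:,2].max())
    mm=m.astype(np.uint8);v,u=np.nonzero(mm);r=c
    # centreline ray to plane z=128
    L=np.array([ray(c,uu,vv,128) for uu,vv in zip(u,v)]); print("ray@128",np.polyfit(L[:,1]-26,L[:,0],1),L[:,1].min())
    f=W[(np.abs(W[...,2]-128)<28)&(np.abs(W[...,0]-560)<30)&(W[...,1]<5)&(W[...,1]>-12)]; print("nose",len(f),np.percentile(f,[2,50,98],axis=0))
```

```text
s3 192 y 21.901502796356034 109.5868045048768 x(y) [ -0.02 559.39] z(y) [  0.02 132.77]
10 16 [559.88  26.24 132.88] 135.8673605384883
30 45 [558.13  40.16 133.24] 137.70830704777256
50 44 [557.55  59.27 133.97] 139.57254243651704
70 50 [557.5   79.9  134.26] 138.28440295452805
90 37 [556.94  99.8  134.19] 138.80090187579395
ray@128 [ -0.   561.55] 23.388292571274746
nose 50 [[534.7  -11.29 128.84]
 [553.06  -7.92 152.11]
 [577.28  -4.06 155.91]]
t3 154 y 25.751988913478158 91.91211187714609 x(y) [ -0.01 560.5 ] z(y) [  0.02 132.18]
10 8 [560.    27.65 132.11] 135.39037968408564
30 47 [560.54  39.85 132.5 ] 136.9386707836675
50 49 [559.68  60.32 133.02] 137.4673135376916
70 48 [559.62  80.39 132.97] 136.5237832265906
90 2 [562.83  91.82 136.08] 138.0337690257475
ray@128 [ -0.01 561.15] 25.429762159848792
nose 139 [[534.6  -11.69 105.59]
 [557.9   -5.61 145.44]
 [582.23  -2.24 154.4 ]]
```

>>> arm_command([
  {"delta_pos": [-8,0.5,-0.3],"roll": 0,"jaw": 10},
  {"delta_pos": [-16,0.5,-0.3],"roll": 0,"jaw": 10},
  {"delta_pos": [-22,0.5,-0.3],"roll": 0,"jaw": 10},
  {"delta_pos": [-28,0.5,-0.3],"roll": 0,"jaw": 10},
  {"delta_pos": [-34,0.5,-0.3],"roll": 0,"jaw": 10},
  {"delta_pos": [-38,0.5,-0.3],"roll": 0,"jaw": 10},
  {"delta_pos": [-38,0.5,-0.3],"roll": 0,"jaw": 10},
  {"delta_pos": [-38,0.5,-0.3],"roll": 0,"jaw": 10},
  {"delta_pos": [-38,0.5,-0.3],"roll": 0,"jaw": 10},
])

```text
time_s: 5.73
ee_pos: [561.2, 140.1, 122.3]
ee_rot: [180.0, -0.0, 90.9]
force: [-0.0, 0.9, -1.8]
gripper_width: 24.0
gripper_force: 35.0
```

>>> arm_command([
  {"delta_pos": [-3,0,0],"roll": 0,"jaw": 10},
  {"delta_pos": [-6,0,0],"roll": 0,"jaw": 10},
  {"delta_pos": [-9,0,0],"roll": 0,"jaw": 10},
  {"delta_pos": [-9,0,0],"roll": 0,"jaw": 10},
  {"delta_pos": [-9,0,0],"roll": 0,"jaw": 10},
])

```text
time_s: 6.15
ee_pos: [560.2, 130.6, 121.7]
ee_rot: [-179.8, 0.0, 90.8]
force: [-2.9, 0.3, -2.2]
gripper_width: 24.0
gripper_force: 35.0
```

>>> arm_command([
  {"delta_pos": [-4,-0.6,0],"roll": 0,"jaw": 10},
  {"delta_pos": [-8,-0.6,0],"roll": 0,"jaw": 10},
  {"delta_pos": [-12,-0.6,0],"roll": 0,"jaw": 10},
  {"delta_pos": [-16,-0.6,0],"roll": 0,"jaw": 10},
  {"delta_pos": [-16,-0.6,0],"roll": 0,"jaw": 10},
  {"delta_pos": [-16,-0.6,0],"roll": 0,"jaw": 10},
])

```text
time_s: 6.65
ee_pos: [560.0, 113.7, 121.8]
ee_rot: [-179.9, 0.1, 90.8]
force: [-4.7, -2.1, -2.0]
gripper_width: 23.8
gripper_force: 35.0
```

>>> arm_command([
  {"delta_pos": [0,-0.8,0],"roll": 0,"jaw": 10},
  {"delta_pos": [0,-0.8,0],"roll": 0,"jaw": 10},
  {"delta_pos": [0,-0.8,0],"roll": 0,"jaw": 10},
  {"delta_pos": [0,-0.8,0],"roll": 0,"jaw": 10},
])

```text
time_s: 6.98
ee_pos: [559.7, 114.0, 121.9]
ee_rot: [-179.9, 0.1, 90.9]
force: [-4.6, -3.5, -3.3]
gripper_width: 23.8
gripper_force: 35.0
```

Run:
```python
from h import *
s=env.state();print(s["ee_pos"],s["force"],s["torque"],s["ee_rot"])
```

```text
[559.67857463 114.04619134 121.94402464] [-4.58413851 -3.54065544 -3.28493785] [-0.42099698  0.84643142 -0.58651469] [-1.79928676e+02  8.74970255e-02  9.08584309e+01]
```

>>> arm_command([
  {"delta_pos": [-2,-1,0],"roll": 0,"jaw": 10},
  {"delta_pos": [-4,-1,0],"roll": 0,"jaw": 10},
  {"delta_pos": [-6,-1,0],"roll": 0,"jaw": 10},
  {"delta_pos": [-6,-1,0],"roll": 0,"jaw": 10},
  {"delta_pos": [-6,-1,0],"roll": 0,"jaw": 10},
  {"delta_pos": [-6,-1,0],"roll": 0,"jaw": 10},
])

```text
time_s: 7.48
ee_pos: [559.4, 108.9, 122.2]
ee_rot: [180.0, -0.0, 90.9]
force: [-2.9, 2.5, -4.5]
gripper_width: 23.6
gripper_force: 35.0
```

Run:
```python
from h import *
s=env.state();print(s["ee_pos"],s["force"],s["torque"],s["ee_rot"])
```

```text
[559.39351298 108.90918532 122.24543479] [-2.93101658  2.45626719 -4.47713572] [ 0.45637495  0.62996389 -0.38748383] [ 1.79979083e+02 -4.03156680e-03  9.08669360e+01]
```

>>> arm_command([
  {"delta_pos": [-2,-0.6,0.4],"roll": 0,"jaw": 10},
  {"delta_pos": [-4,-0.6,0.4],"roll": 0,"jaw": 10},
  {"delta_pos": [-6,-0.6,0.4],"roll": 0,"jaw": 10},
  {"delta_pos": [-8,-0.6,0.4],"roll": 0,"jaw": 10},
  {"delta_pos": [-9,-0.6,0.4],"roll": 0,"jaw": 10},
  {"delta_pos": [-9,-0.6,0.4],"roll": 0,"jaw": 10},
  {"delta_pos": [-9,-0.6,0.4],"roll": 0,"jaw": 10},
])

```text
time_s: 8.07
ee_pos: [559.1, 99.5, 122.0]
ee_rot: [179.9, 0.0, 90.9]
force: [-1.8, 1.1, -3.2]
gripper_width: 23.6
gripper_force: 35.0
```

>>> arm_command([
  {"delta_pos": [-1,-0.3,0.2],"roll": 0,"jaw": 10},
  {"delta_pos": [-2,-0.3,0.2],"roll": 0,"jaw": 10},
  {"delta_pos": [-2,-0.3,0.2],"roll": 0,"jaw": 10},
  {"delta_pos": [-2,-0.3,0.2],"roll": 0,"jaw": 10},
])

```text
time_s: 8.4
ee_pos: [558.9, 97.7, 121.9]
ee_rot: [179.9, 0.0, 90.9]
force: [-0.5, 0.5, -0.9]
gripper_width: 23.8
gripper_force: 35.0
```

>>> arm_command([
  {"delta_pos": [-1,0,0],"roll": 0,"jaw": 10},
  {"delta_pos": [-2,0,0],"roll": 0,"jaw": 10},
  {"delta_pos": [-2,0,0],"roll": 0,"jaw": 10},
])

```text
time_s: 8.65
ee_pos: [558.8, 95.7, 121.8]
ee_rot: [180.0, 0.0, 90.9]
force: [-0.3, 1.4, -1.2]
gripper_width: 23.9
gripper_force: 35.0
```

>>> arm_command([
  {"delta_pos": [-1,0,0],"roll": 0,"jaw": 10},
  {"delta_pos": [-2,0,0],"roll": 0,"jaw": 10},
  {"delta_pos": [-2,0,0],"roll": 0,"jaw": 10},
])

```text
time_s: 8.9
ee_pos: [558.7, 93.7, 121.7]
ee_rot: [180.0, 0.0, 90.9]
force: [0.9, 1.6, -1.3]
gripper_width: 23.8
gripper_force: 35.0
```

>>> arm_command([
  {"delta_pos": [-1,0,0],"roll": 0,"jaw": 10},
  {"delta_pos": [-2,0,0],"roll": 0,"jaw": 10},
  {"delta_pos": [-2,0,0],"roll": 0,"jaw": 10},
])

```text
time_s: 9.15
ee_pos: [558.7, 92.3, 121.8]
ee_rot: [180.0, -0.1, 90.8]
force: [1.4, 4.7, -0.5]
gripper_width: 23.5
gripper_force: 35.0
```

>>> arm_command([
  {"delta_pos": [-0.5,0,0],"roll": 0,"jaw": 10},
  {"delta_pos": [-0.5,0,0],"roll": 0,"jaw": 10},
  {"delta_pos": [-0.5,0,0],"roll": 0,"jaw": 10},
])

```text
time_s: 9.4
ee_pos: [558.8, 92.3, 121.8]
ee_rot: [180.0, -0.1, 90.8]
force: [0.1, 6.1, -1.2]
gripper_width: 23.8
gripper_force: 35.0
```

>>> arm_command([
  {"delta_pos": [-0.5,0,0],"roll": 0,"jaw": 10},
  {"delta_pos": [-1,0,0],"roll": 0,"jaw": 10},
  {"delta_pos": [-1,0,0],"roll": 0,"jaw": 10},
  {"delta_pos": [-1,0,0],"roll": 0,"jaw": 10},
])

```text
time_s: 9.73
ee_pos: [558.8, 92.3, 122.0]
ee_rot: [179.9, -0.2, 90.8]
force: [-0.8, 8.0, 0.0]
gripper_width: 23.5
gripper_force: 35.0
```

>>> arm_command([
  {"delta_pos": [-0.5,0,0],"roll": 0,"jaw": 10},
  {"delta_pos": [-1,0,0],"roll": 0,"jaw": 10},
  {"delta_pos": [-1.5,0,0],"roll": 0,"jaw": 10},
  {"delta_pos": [-1.5,0,0],"roll": 0,"jaw": 10},
  {"delta_pos": [-1.5,0,0],"roll": 0,"jaw": 10},
])

```text
time_s: 10.15
ee_pos: [559.0, 92.2, 122.2]
ee_rot: [179.9, -0.4, 90.8]
force: [-0.3, 12.2, 0.5]
gripper_width: 23.9
gripper_force: 35.0
```

>>> arm_command([
  {"delta_pos": [-0.3,0,0],"roll": 0,"jaw": 10},
  {"delta_pos": [-0.6,0,0],"roll": 0,"jaw": 10},
  {"delta_pos": [-0.6,0,0],"roll": 0,"jaw": 10},
  {"delta_pos": [-0.6,0,0],"roll": 0,"jaw": 10},
  {"delta_pos": [-0.6,0,0],"roll": 0,"jaw": 10},
])

```text
time_s: 10.57
ee_pos: [559.1, 92.2, 122.3]
ee_rot: [179.9, -0.4, 90.8]
force: [-0.1, 14.4, -0.1]
gripper_width: 23.4
gripper_force: 35.0
```

Run:
```python
from h import *
np.set_printoptions(precision=2,suppress=True)
s=env.state();print(s["ee_pos"],s["force"],s["torque"])
c=cam("scene"); np.savez("s4.npz",**c)
o=dict(np.load("s3.npz"))
a=[cv2.resize(x["img"][290:380,380:450],None,fx=5,fy=5,interpolation=cv2.INTER_CUBIC) for x in(o,c)]
cv2.imwrite("pics/s4.png",np.hstack(a))
```

```text
[559.05  92.2  122.33] [-0.12 14.36 -0.14] [ 2.16  0.12 -0.04]
```

View pics/s4.png

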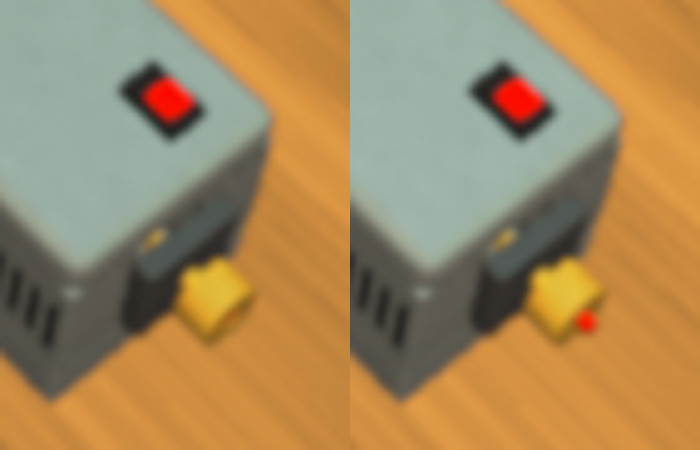

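The telltale at (585,320) is now out (right half), so the spit is home at about 14 N total push. I'll ease the push, open the jaws and rise.

>>> arm_command([
  {"delta_pos": [1.5,0,0],"roll": 0,"jaw": 10},
  {"delta_pos": [3,0,0],"roll": 0,"jaw": 10},
  {"delta_pos": [3,0,0],"roll": 0,"jaw": 10},
  {"delta_pos": [3,0,0],"roll": 0,"jaw": 10},
])

```text
time_s: 10.95
ee_pos: [558.8, 92.3, 121.8]
ee_rot: [180.0, -0.1, 90.8]
force: [-0.1, 6.2, -0.5]
gripper_width: 24.1
gripper_force: 35.0
```

>>> arm_command([
  {"delta_pos": [0,0,0],"roll": 0,"jaw": 60},
  {"delta_pos": [0,0,0],"roll": 0,"jaw": 60},
  {"delta_pos": [0,0,0],"roll": 0,"jaw": 60},
  {"delta_pos": [0,0,0],"roll": 0,"jaw": 60},
  {"delta_pos": [0,0,-30],"roll": 0,"jaw": 60},
  {"delta_pos": [0,0,-65],"roll": 0,"jaw": 60},
  {"delta_pos": [0,0,-100],"roll": 0,"jaw": 60},
  {"delta_pos": [0,0,-140],"roll": 0,"jaw": 60},
  {"delta_pos": [0,0,-140],"roll": 0,"jaw": 60},
  {"delta_pos": [0,0,-140],"roll": 0,"jaw": 60},
  {"delta_pos": [0,0,-140],"roll": 0,"jaw": 60},
])

```text
time_s: 11.87
ee_pos: [558.1, 90.9, 261.1]
ee_rot: [-179.9, 0.0, 90.8]
force: [0.4, -0.1, -0.9]
gripper_width: 54.6
gripper_force: 0.0
```

Run:
```python
from h import *
np.set_printoptions(precision=2,suppress=True)
plan((481,-20.5,250),90.8)
for n in("top","scene"):
    c=cam(n); np.savez(n[0]+"5.npz",**c); hsv=cv2.cvtColor(c["img"],cv2.COLOR_BGR2HSV); W=cloud(c)
    red=(((hsv[...,0]<6)|(hsv[...,0]>174))&(hsv[...,1]>150)&(hsv[...,2]>90)).astype(np.uint8)
    k,l,st,ce=cv2.connectedComponentsWithStats(red)
    for i in range(1,k):
        if st[i,4]>=4: print(n,st[i],ce[i].round(1),np.nanmedian(W[l==i],0))
```

```text
pos [558.1  90.9 261.1] rot [-179.95    0.03   90.84] f [ 0.4 -0.1 -0.9] q [ 8.1 16.  86.1 -0.  77.9  7.3]
delta [-110.2  -78.7   11.2] roll 0.009
top [378 156  19  19 142] [387.  165.8] [769.97  21.66 164.5 ]
top [453 254   8   8  53] [456.6 257.4] [ 580.76 -144.95  185.48]
top [177 274  16   6  44] [183.9 276. ] [479.03 464.78  61.89]
top [390 294   2   6   7] [390.9 296.4] [478.83  -9.93 211.09]
scene [212 201  11  10  35] [218.1 205.1] [478.73 445.85  60.73]
scene [201 211   5   7  19] [202.9 214.7] [433.36 449.9   51.84]
scene [215 213   6   5  14] [217.8 215.4] [463.36 427.85  47.24]
scene [207 217   4   2   6] [208.2 217.3] [439.95 437.22  48.38]
scene [413 218  18  15 138] [421.2 226.6] [763.96   8.16 162.9 ]
scene [310 244  28  27 289] [323.5 256.5] [553.21  97.35 130.98]
scene [327 283  12  11 101] [332.4 288.2] [477.56 -26.91 214.36]
scene [408 305  11  10  66] [413.  309.7] [ 580.31 -146.61  187.07]
```

>>> arm_command([
  {"delta_pos": [-30,-20,0],"roll": 0,"jaw": 0},
  {"delta_pos": [-60,-45,0],"roll": 0,"jaw": 0},
  {"delta_pos": [-90,-65,0],"roll": 0,"jaw": 0},
  {"delta_pos": [-107,-79,11],"roll": 0,"jaw": 0},
  {"delta_pos": [-107,-79,25],"roll": 0,"jaw": 0},
  {"delta_pos": [-107,-79,35],"roll": 0,"jaw": 0},
  {"delta_pos": [-107,-79,35],"roll": 0,"jaw": 0},
  {"delta_pos": [-107,-79,35],"roll": 0,"jaw": 0},
  {"delta_pos": [-107,-79,35],"roll": 0,"jaw": 0},
])

```text
time_s: 12.72
ee_pos: [481.8, -16.4, 226.6]
ee_rot: [-180.0, -0.0, 90.9]
force: [0.9, -0.4, 0.7]
gripper_width: 0.8
gripper_force: 0.0
```

Run:
```python
from h import *
np.set_printoptions(precision=1,suppress=True)
c=dict(np.load("s5.npz")); b=c["img"][345:362,418:436].astype(int); m=(b[...,2]>150)&(b[...,1]<90); print("telltale",m.sum())
b=dict(np.load("s4.npz"))["img"][345:362,418:436].astype(int); m=(b[...,2]>150)&(b[...,1]<90); print("before",m.sum())
for a in (44,38,32,26,20,14,8,2,-4.4):
    r=np.radians(a); plan((560.3-110*np.cos(r),-17.5,128+110*np.sin(r)+13),90.8) if a in(44,) else print(a,(560.3-110*np.cos(r)).round(1),(128+110*np.sin(r)+13).round(1))
print(env.state()["gripper_width"])
```

```text
telltale 16
before 14
pos [481.8 -16.4 226.6] rot [-180.    -0.    90.9] f [ 0.9 -0.4  0.7] q [-3.3  9.4 99.9  0.  70.7 -4.2]
delta [-1.1 -0.7  9.1] roll 0.022
38 473.6 208.7
32 467.0 199.3
26 461.4 189.2
20 456.9 178.6
14 453.6 167.6
8 451.4 156.3
2 450.4 144.8
-4.4 450.6 132.6
0.7904490005880531
```

>>> arm_command([
  {"delta_pos": [-1,-1,9],"roll": 0,"jaw": 0},
  {"delta_pos": [-1,-5,14],"roll": 0,"jaw": 0},
  {"delta_pos": [-1,-8,18],"roll": 0,"jaw": 0},
  {"delta_pos": [-1,-12,23],"roll": 0,"jaw": 0},
  {"delta_pos": [-1,-15,27],"roll": 0,"jaw": 0},
  {"delta_pos": [-1,-18,32],"roll": 0,"jaw": 0},
  {"delta_pos": [-1,-20.5,37],"roll": 0,"jaw": 0},
  {"delta_pos": [-1,-23,42],"roll": 0,"jaw": 0},
  {"delta_pos": [-1,-25,48],"roll": 0,"jaw": 0},
  {"delta_pos": [-1,-25,48],"roll": 0,"jaw": 0},
])

```text
time_s: 13.55
ee_pos: [453.9, -17.9, 177.9]
ee_rot: [-179.8, -0.0, 90.9]
force: [-1.4, 0.6, 1.6]
gripper_width: 0.5
gripper_force: 0.8
```

```bash
cat > ball.py <<'E'
from h import *
np.set_printoptions(precision=1,suppress=True)
s=env.state(); print(s["ee_pos"],s["force"])
c=cam("scene");W=cloud(c);hsv=cv2.cvtColor(c["img"],cv2.COLOR_BGR2HSV)
red=(((hsv[...,0]<6)|(hsv[...,0]>174))&(hsv[...,1]>150)&(hsv[...,2]>90)).astype(np.uint8)
red&=((np.abs(W[...,0]-465)<40)&(np.abs(W[...,1]+20)<40)&(W[...,2]>90)).astype(np.uint8)
b=W[red>0]; print(len(b),np.median(b,0),np.percentile(b,[2,98],axis=0))
t=c["img"][345:362,418:436].astype(int); print("telltale",((t[...,2]>150)&(t[...,1]<90)).sum())
cv2.imwrite("pics/ball%d.png"%(s["time_s"]*100),cv2.resize(c["img"][190:400,270:450],None,fx=2.8,fy=2.8))
E
python3 ball.py; ls pics
```

```text
[453.9 -17.9 177.9] [-1.4  0.6  1.6]
54 [448.5 -31.8 172. ] [[444.4 -41.1 166.7]
 [477.9 -18.2 318.2]]
telltale 15
ball1355.png
s3.png
s4.png
scene0.png
top0.png
w1.png
w1c.png
w2.png
w3.png
```

>>> arm_command([
  {"delta_pos": [0,-1.5,5],"roll": 0,"jaw": 0},
  {"delta_pos": [0,-3,11],"roll": 0,"jaw": 0},
  {"delta_pos": [0,-4.5,16],"roll": 0,"jaw": 0},
  {"delta_pos": [0,-5.5,22],"roll": 0,"jaw": 0},
  {"delta_pos": [0,-6,28],"roll": 0,"jaw": 0},
  {"delta_pos": [0,-6,34],"roll": 0,"jaw": 0},
  {"delta_pos": [0,-6,38],"roll": 0,"jaw": 0},
  {"delta_pos": [0,-6,38],"roll": 0,"jaw": 0},
])

```text
time_s: 14.27
ee_pos: [449.4, -18.2, 139.8]
ee_rot: [-179.9, -0.0, 90.9]
force: [-0.3, 0.0, -0.3]
gripper_width: 0.5
gripper_force: 0.1
```

>>> arm_command([
  {"delta_pos": [0,0,3],"roll": 0,"jaw": 0},
  {"delta_pos": [0,0,6],"roll": 0,"jaw": 0},
  {"delta_pos": [0,0,6],"roll": 0,"jaw": 0},
  {"delta_pos": [0,0,6],"roll": 0,"jaw": 0},
])

```text
time_s: 14.6
ee_pos: [450.8, -18.3, 134.5]
ee_rot: [179.9, -0.0, 90.9]
force: [0.5, 0.6, -0.5]
gripper_width: 0.2
gripper_force: 0.0
```

```bash
python3 ball.py
```

```text
[450.8 -18.3 134.5] [ 0.5  0.6 -0.5]
55 [442.5 -29.4 129.2] [[438.7 -36.6 122.6]
 [455.6 -18.6 147.1]]
telltale 14
```

>>> arm_command([
  {"delta_pos": [0,0,2],"roll": 0,"jaw": 0},
  {"delta_pos": [0,0,3],"roll": 0,"jaw": 0},
  {"delta_pos": [0,0,3],"roll": 0,"jaw": 0},
  {"delta_pos": [0,0,3],"roll": 0,"jaw": 0},
])

```text
time_s: 14.98
ee_pos: [451.0, -18.4, 132.3]
ee_rot: [179.9, 0.0, 90.9]
force: [-1.2, 0.5, 6.1]
gripper_width: 0.7
gripper_force: 2.9
```

>>> arm_command([
  {"delta_pos": [0,0,1],"roll": 0,"jaw": 0},
  {"delta_pos": [0,0,2],"roll": 0,"jaw": 0},
  {"delta_pos": [0,0,2],"roll": 0,"jaw": 0},
  {"delta_pos": [0,0,2],"roll": 0,"jaw": 0},
])

```text
time_s: 15.32
ee_pos: [451.1, -18.4, 131.8]
ee_rot: [179.8, 0.0, 90.9]
force: [-5.3, 0.2, 16.7]
gripper_width: 0.5
gripper_force: 8.5
```

>>> arm_command([
  {"delta_pos": [0,0,0.8],"roll": 0,"jaw": 0},
  {"delta_pos": [0,0,1.6],"roll": 0,"jaw": 0},
  {"delta_pos": [0,0,1.6],"roll": 0,"jaw": 0},
  {"delta_pos": [0,0,1.6],"roll": 0,"jaw": 0},
])

```text
time_s: 15.65
ee_pos: [451.1, -18.4, 131.5]
ee_rot: [179.8, 0.0, 90.9]
force: [-7.8, 0.5, 26.4]
gripper_width: 0.5
gripper_force: 13.3
```

The lever is rigid at its end stop (26 N, no further travel). I'll rise clear and check.

>>> arm_command([
  {"delta_pos": [0,0,-5],"roll": 0,"jaw": 0},
  {"delta_pos": [0,0,-12],"roll": 0,"jaw": 0},
  {"delta_pos": [0,0,-40],"roll": 0,"jaw": 0},
  {"delta_pos": [0,0,-75],"roll": 0,"jaw": 0},
  {"delta_pos": [0,-20,-110],"roll": 0,"jaw": 0},
  {"delta_pos": [0,-60,-130],"roll": 0,"jaw": 0},
  {"delta_pos": [0,-100,-140],"roll": 0,"jaw": 0},
  {"delta_pos": [0,-100,-140],"roll": 0,"jaw": 0},
  {"delta_pos": [0,-100,-140],"roll": 0,"jaw": 0},
  {"delta_pos": [0,-100,-140],"roll": 0,"jaw": 0},
])

```text
time_s: 16.48
ee_pos: [350.7, -19.9, 268.0]
ee_rot: [179.9, -0.0, 90.8]
force: [-0.1, -0.8, 0.0]
gripper_width: 0.7
gripper_force: 0.0
```

```bash
python3 ball.py; ls pics | grep ball; cp pics/ball16*.png pics/final.png
```

```text
[350.7 -19.9 268. ] [-0.1 -0.8  0. ]
108 [446.8 -27.5 130.7] [[434.2 -56.9 122.5]
 [457.6 -16.4 384.4]]
telltale 15
ball1355.png
ball1460.png
ball1648.png
```

View pics/final.png

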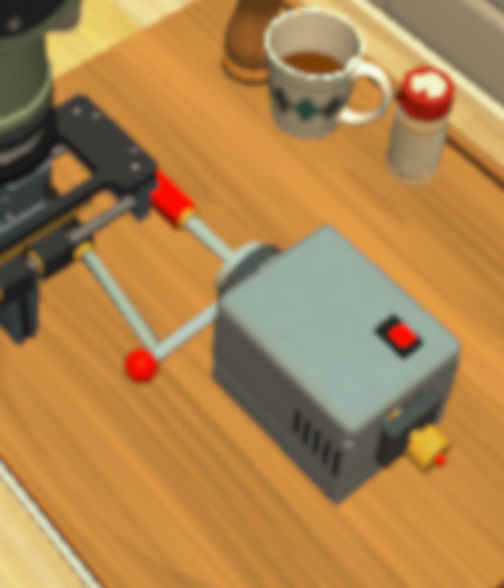

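The ball is down at (141,366), the telltale is out at (440,460), and the spit sits in the collet.

```bash
python3 -c "
from workcell import env
print(env.job_done())"
```

```text
the job is handed in; nothing more can be done
None
```

The red-gripped spit is home on the depth stop (about 14 N total push, telltale out), the locking lever is pressed down to its end stop, and the job was handed in at about 16.5 s; the hand-in returned no verdict.

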